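# Load the cross-drilling jig

## Task

Take the bar with the thin spigot on its end out of the sloping rack, leaving the other two bars lying in their notches, and lower it level into the V-groove of the hinged drilling jig, keeping hold of it until it rests there, not dropping it. It must lie with the spigot's end butted against the jig's end stop. Then close the jig's hinged plate over the bar until it is fully home, and let go.

Things in the scene. Friction and masses are not known exactly. Their poses are not given: they have to be found in the camera images.
- bar_spigot: The bar to load: bare aluminium, round, 24 mm diameter for 125 mm, then a 14 mm spigot 25 mm long; 150 mm in all, 0.13 to 0.25 kg. The only one of three bars in the rack with a thin end. Origin on its axis, halfway along the 150 mm; x along the bar away from the spigot; in the rack the spigot is the upper end, towards the robot. It may be turned anyhow about its own axis.
- bar_plain: Another bar in the rack, to be left there: bare aluminium, 24 mm diameter and 150 mm long, no steps. Origin on its axis at mid-length, x along it, down the slope.
- bar_collar: The third bar, to be left there: bare aluminium, 24 mm diameter, 150 mm long, with a collar of 36 mm diameter and 12 mm width a little above its middle. Origin on its axis at mid-length, x along it, down the slope.
- rack: Fixed wooden rack, 170 x 220 mm, 130 mm high; origin on the bench under its middle, z up. Three bars 75 mm apart in y, in any order, slope down at 25 deg along +x, away from the robot, to a lip at the lower end; mid-bar axis 110 mm up. Each lies loose in two shallow notches, 12 mm long, 42 mm to either side of mid-bar, rims below the axis; between them 72 mm is free, the board 37 mm beneath the axis.
- jig: Fixed steel drilling jig, base plate 190 x 155 x 12 mm; origin on the bench under mid-groove, x along the groove away from the end stop (at the robot's end), y to the hinge, z up. The groove is two 90 deg V-blocks 16 mm long at x = -40 and 40 mm, tops 3 mm below a seated bar's axis, only base plate between. Beside each block stand a plate rest (y = -35 mm) and a hinge post (y = 75 mm), within 11 mm of the same x.
- groove_mid (a point): Where the middle of a 24 mm bar's axis lies when it is seated in the groove: 50 mm above the bench, over the jig's origin. Axes as the jig's.
- stop_face (a point): Point on the face of the end stop, a steel plate 34 mm wide rising to 67 mm above the bench, where the bar's axis meets it; 75 mm from groove_mid along the jig's -x. The face looks along the jig's +x. Axes as the jig's.
- spigot_tip (a point): Centre of the spigot's end face, 75 mm from the bar's origin along its -x axis. Axes as the bar's.
- leaf_hinge (a point): Middle of the hinge line of the jig's plate, 75 mm to the +y side of the groove and 68 mm above the bench; the hinge line runs along the jig's x.
- leaf_handle (a point): Grip point on the plate's handle: black, round, 14 mm diameter, 68 mm long, sticking straight out of the plate's free edge in the plane of the plate. The point is on its axis, 150 mm from the hinge line, at the jig's x = 0; the handle spans 114 to 182 mm from the hinge line. In its own frame the handle runs along y, -y being outward from the hinge.
- leaf (a joint): Angle of the hinged plate (steel, 90 mm along the groove, 112 mm long, 8 mm thick, drill bush on top): 0 = closed, level over the bar with 2 mm to spare, handle pointing to the jig's -y; pi/2 = upright; starts at 1.75 to 2.1, leaning back from the groove; end of travel 2.2. The hinge is stiff: the plate stays where it is left and takes about 1 to 5 N at the handle to move.
Things that resemble listed ones, but are neither listed nor needed, are in the scene too. What is shaped like the bar_spigot but green or pink is not meant.

How it is judged:
On the way, in this order (a step that is already met when the one before it is completed fails the run):
1. the bar with the spigot is held, lifted at least 40 mm above its height in the rack (z of bar_spigot in the frame of rack above 0.15 m and contact force between the fingers and bar_spigot above 0.5 N), for 0.1 s.
2. still held by the fingers, the bar rests in the groove (axis within 3 mm of the groove's line, level and in line within 0.05 rad, touching the jig) with the plate open (y of bar_spigot in the frame of groove_mid between -0.003 and 0.003 m and z of bar_spigot in the frame of groove_mid between -0.003 and 0.003 m and angle between the x axis of bar_spigot and the x axis of jig, either way round below 0.05 rad and contact force between the fingers and bar_spigot above 0.5 N and contact force between jig and bar_spigot above 0.2 N and value of joint leaf above 1 rad), for 0.1 s.
At the end, for the whole second after the job is handed in: The spigot bar lies at rest in the jig's groove: axis within 3 mm of the groove's line sideways and in height, in line within 0.05 rad, the spigot's end within 3 mm of the stop; the hinged plate is closed to within 0.04 rad (y of bar_spigot in the frame of groove_mid between -0.003 and 0.003 m and z of bar_spigot in the frame of groove_mid between -0.003 and 0.003 m and angle between the x axis of bar_spigot and the x axis of jig, either way round below 0.05 rad and x of spigot_tip in the frame of stop_face between -0.002 and 0.003 m and value of joint leaf below 0.04 rad and linear speed of bar_spigot below 0.01 m/s); the robot touches nothing.
It fails at once if one of the other two bars is moved more than 15 mm (distance of any of bar_plain, bar_collar from where it was at the start of the episode above 0.015 m).
It also fails if it takes over 66 s, if anything falls off the work surface, if the arm or the gripper's body presses on something with over 40 N, if the wrist force passes 120 N, or if a joint passes its speed limit or range.

## Robot

A 6-joint arm with a two-finger parallel gripper is mounted at the origin on the work surface. World frame = base frame: x ahead of the robot, y to its left, z up, the work surface at z = 0. Lengths are in m, angles in rad, forces in N, time in s.
With the tool pointing down it reaches from about 0.35 to 0.875 m from the base axis. Payload 4.2 kg.
Tool frame: the origin (TCP) lies midway between the tips of the shut fingers; the grasp point (between the pads) lies 19 mm behind it; z points along the fingers, y is the line along which they close (so a half turn about z gives the same grasp; the last joint's range is limited). The gripper opens to 85 mm and grips with 20 to 120 N. Pads are 22 mm wide; open, the fingers measure 114 mm over their backs; the gripper's body (76 mm by 85 mm) begins 54 mm behind the grasp point. The pads swing forward as they close: fully open they stand 13 mm farther back than shut.
Start: joints at [-0.879, 0.385, 0.008, 0, -1.194, -0.259], TCP at [0.262, -0.567, 0.231] pointing down, gripper open.
Joint ranges: [-3.14, 3.14], [-1.21, 2.06], [-1.07, 1.41], [-3.16, 2.05], [-2.99, -0.16], [-3.1, 3.1]. Speed limits (rad/s): [2.79, 2.79, 3.14, 3.14, 3.14, 3.14].

## Interface

Orientations are given as a unit quaternion [x, y, z, w].
In Python, from station import arm gives the robot as it stands.
- The arm moves only by the shell command python3 -m crank 'ROWS' [OPENING] [FORCE]. ROWS is text: rows parted by semicolons, each of 6 numbers parted by spaces: the shift along the world's x, y, z as a fraction of full scale, then the turn, a rotation vector about the world's x, y, z as a fraction of full scale. In form: x y z rx ry rz; .... A call has 1 to 8 rows; each row is the pose to reach, as a shift and turn from the pose commanded when the call began, turning the shorter way round; what a row does not reach only later rows make up. Full scale, the value 1, is 10 cm for a shift and 360 degrees for a turn. A row lasts 1/12 s, in which the tool goes at most 41.7 mm and 7.16 degrees, less where a joint would pass 70% of its speed; a pose out of reach is approached as far as the arm can. A call with a number of a shift or a turn outside -1 to 1 is refused whole. A call with a gripper value outside its range is refused whole. OPENING is the gripper's target within -1 to 1 (fully open at 1, half-way at 0, shut at -1), set as the call begins (- or left out, the last holds). The fingers move at their own pace and stop on an object; FORCE is the grip in N (left out, the last holds). Time passes only in rows, so rows that repeat a pose let the fingers close. It gives the time, the measured TCP pose, the force, the opening and the grip force at its end, in the units of the state.
- arm.get_obs(): the state, without advancing time (a new reading comes with each control period).
- arm.grab_frame(name): name is "side" or "top" or "wrist"; returns (picture, depth): 480x640x3 uint8, blue, green, red; 480x640 float32, m along the optical axis (not along the pixel's ray), 0 where there is no reading.
- arm.camera_model(name): a dict with "camera_matrix" (3x3 intrinsics, pixels), "rvec" (rotation vector, rad) and "tvec" (3), from world to camera coordinates, as OpenCV has them. Camera axes: x right, y down, z forward; pixel columns grow to the right and rows downward; lengths in m; the calibration is good to about 2 mm. A picture is of the moment at which its call begins: read the wrist's pose just before it. camera_model takes no time and is no camera call; for the wrist camera it gives the pose at the moment of the call.
- arm.sign_off(): hands the job in; it is judged then, once.
Trained networks look in the newest picture that a camera, given by its name, has taken for a name from the list of things; names that differ only in an ending like _2 or _b are one class to them, and where a whole thing is asked for, a point or a joint stands for the part that bears it (a point fixed in the world has none). Each returns a list of dicts, best first, with "confidence" (0 to 1); they miss things now and then, are a little off and sometimes report something else, mostly with a low value. They report only what shows in the picture. A call takes as long as a camera call. They do not tell look-alikes from the thing itself.
- arm.search_frame(camera, label): "xy" ([column, row] in pixels, amid what is visible of it).
- arm.place_of(camera, label): "xy" ([column, row] in pixels: a listed point, or the origin of a listed thing).
The state is a dict: "clock": time; "q": joint angles; "joint_vel": joint speeds; "effort": joint torques, N m; "tool_pos": TCP position; "tool_rot": TCP orientation; "ft_force": force on the tool from outside, world axes, zero at the start; "ft_torque": the same for the moment, N m; "width": finger opening in m; "grip_force": force on a finger pad.
Only numpy, scipy, OpenCV 4.12 (cv2) and the standard library are available. Lean on these libraries where they do the work, as an engineer would, in place of code of your own. Each camera call takes 0.05 s, during which the arm holds its last target. There are 200 camera calls.

## Working session

There is one attempt and no reset: what is moved stays moved. The work goes in short steps, Python scripts to look and compute and a shell command to move; the robot and the scene stay as the last step left them, time stands still between calls to the robot, and variables do not carry over. Pictures are saved under pics/ and viewed, at most 11 in all, crops included, and the job is handed in when it is done.

```bash
ls; mkdir -p pics; python3 - <<'E'
from station import arm
import cv2,numpy as np
o=arm.get_obs();print(o['clock'],o['tool_pos'],o['tool_rot'],o['width'])
ims=[]
for c in['side','top']:
    p,d=arm.grab_frame(c);np.save(f'pics/{c}_d.npy',d);cv2.imwrite(f'pics/{c}.png',p);ims.append(p)
    m=arm.camera_model(c);R=cv2.Rodrigues(np.array(m['rvec'],float))[0];print(c,-R.T@np.array(m['tvec']).ravel())
    for l in['bar_spigot','bar_plain','bar_collar','rack','jig','leaf_hinge','leaf_handle','groove_mid','stop_face','spigot_tip']:
        try:print(c,l,[(np.round(r['xy']).tolist(),round(r['confidence'],2)) for r in arm.place_of(c,l)][:4])
        except Exception as e:print(l,e)
E
```

```text
pics
0.0 [ 0.26188678 -0.56683086  0.23021293] [-2.14622688e-01  9.76696410e-01  1.06650504e-03 -2.94996069e-04] 0.0851955563846334
side [0.48684277 0.83196896 0.91087672]
side bar_spigot [([336.0, 319.0], 0.63), ([324.0, 172.0], 0.62), ([326.0, 198.0], 0.59)]
side bar_plain [([325.0, 183.0], 0.93), ([269.0, 428.0], 0.46)]
side bar_collar [([333.0, 219.0], 0.71), ([359.0, 185.0], 0.19)]
side rack [([328.0, 236.0], 0.88)]
side jig [([276.0, 407.0], 0.64)]
side leaf_hinge [([268.0, 428.0], 0.66)]
side leaf_handle [([262.0, 401.0], 0.74)]
side groove_mid [([276.0, 389.0], 0.74), ([360.0, 188.0], 0.68)]
side stop_face [([318.0, 390.0], 0.68)]
side spigot_tip [([358.0, 184.0], 0.96), ([308.0, 185.0], 0.72), ([378.0, 322.0], 0.65), ([335.0, 224.0], 0.34)]
top [ 0.40251236 -0.07999838  1.32032591]
top bar_spigot [([486.0, 239.0], 0.86), ([292.0, 259.0], 0.75), ([394.0, 242.0], 0.63)]
top bar_plain [([425.0, 234.0], 0.98)]
top bar_collar [([365.0, 245.0], 0.75)]
top rack [([390.0, 246.0], 0.75), ([181.0, 215.0], 0.55)]
top jig [([219.0, 219.0], 0.71)]
top leaf_hinge [([183.0, 217.0], 0.71)]
top leaf_handle [([136.0, 212.0], 0.77)]
top groove_mid [([214.0, 220.0], 0.9)]
top stop_face [([216.0, 247.0], 0.81)]
top spigot_tip [([290.0, 288.0], 0.95), ([402.0, 268.0], 0.67), ([457.0, 224.0], 0.6), ([214.0, 217.0], 0.36)]
```

View pics/side.png

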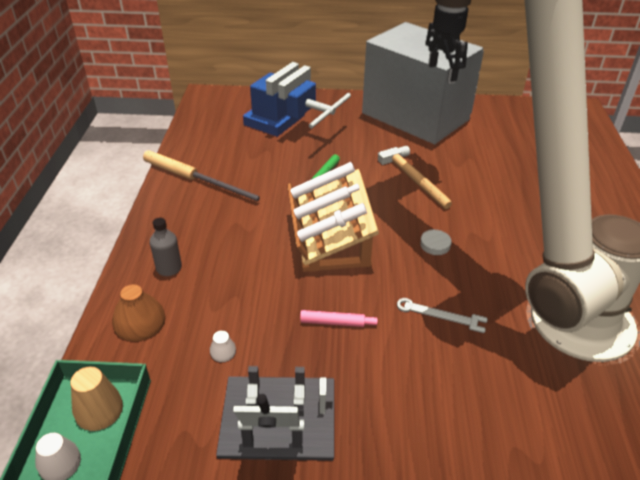

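View pics/top.png

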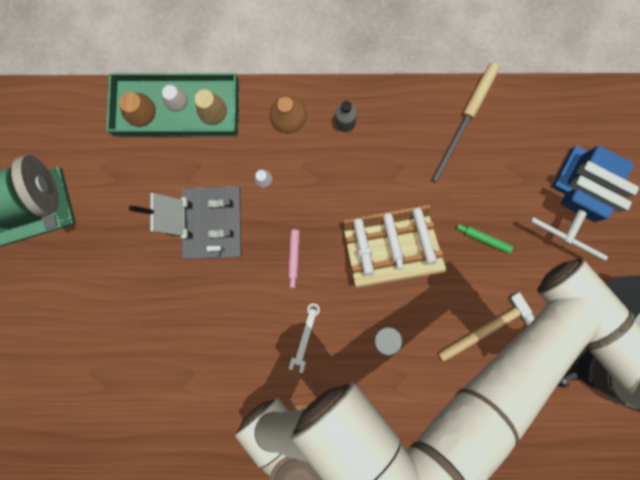

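The spigot bar could be confused with these, in top-view pixels: the green one (486,239), the pink one (292,259), the plain bar (425,234) and the collar bar (365,245). My choice is the middle rack bar at (394,242), whose thin end points toward the robot at (402,268). I'll check it in a crop and measure.

```bash
cat > h.py <<'E'
import cv2,numpy as np
from scipy.spatial.transform import Rotation as Rn
from station import arm
def cam(c):
    m=arm.camera_model(c);return np.array(m['camera_matrix'],float),Rn.from_rotvec(np.ravel(m['rvec'])).as_matrix(),np.ravel(m['tvec'])
def ray(M,xy,z):
    K,R,t=M;d=R.T@np.linalg.inv(K)@[xy[0],xy[1],1];o=-R.T@t
    return o+d*(z-o[2])/d[2]
def cloud(M,d):
    K,R,t=M;v,u=np.indices(d.shape);P=np.stack([(u-K[0,2])/K[0,0]*d,(v-K[1,2])/K[1,1]*d,d],-1)
    return (P-t)@R
def proj(M,p):
    K,R,t=M;q=K@(R@np.array(p)+t);return q[:2]/q[2]
E
python3 - <<'E'
from h import *
T=cam('top');S=cam('side')
print(T[0][0],S[0][0])
for n,xy,z in[('spig',(394,242),.11),('tip',(402,268),.142),('plain',(425,234),.11),('collar',(365,245),.11),('groove',(214,220),.05),('stop',(216,247),.05),('hinge',(183,217),.068)]:print(n,ray(T,xy,z).round(4))
for n,xy,z in[('spig',(326,198),.11),('tip',(358,185),.142),('groove',(276,389),.05),('stop',(318,390),.05),('hinge',(268,428),.068)]:print('S',n,ray(S,xy,z).round(4))
p=cv2.imread('pics/top.png');q=cv2.imread('pics/side.png')
a=cv2.resize(p[170:300,120:460],None,fx=2.35,fy=2.35,interpolation=cv2.INTER_CUBIC)
b=cv2.resize(q[150:285,270:400],(290,290),interpolation=cv2.INTER_CUBIC)
c=cv2.resize(q[360:470,200:350],(400,290),interpolation=cv2.INTER_CUBIC)
bc=np.hstack([b,c]);bc=np.pad(bc,((0,0),(0,a.shape[1]-bc.shape[1]),(0,0)))
cv2.imwrite('pics/crop1.png',np.vstack([a,bc]))
d=np.load('pics/top_d.npy');C=cloud(T,d)
for n,x,y in[('mid',394,242),('plate',218,190),('table',250,350)]:print(n,C[y,x].round(4))
E
```

```text
[499.65254061   0.         326.59288658] [608.2265056    0.         326.50571034]
spig [ 0.5223 -0.2182  0.11  ]
tip [ 0.4578 -0.2328  0.142 ]
plain [ 0.542  -0.2935  0.11  ]
collar [ 0.5148 -0.1479  0.11  ]
groove [0.584  0.2374 0.05  ]
stop [0.5141 0.2303 0.05  ]
hinge [0.589  0.3125 0.068 ]
S spig [ 0.5265 -0.2268  0.11  ]
S tip [ 0.4585 -0.235   0.142 ]
S groove [0.5885 0.2307 0.05  ]
S stop [0.5177 0.2287 0.05  ]
S hinge [0.591  0.3163 0.068 ]
mid [ 0.5208 -0.2165  0.1255]
plate [0.6695 0.2375 0.0159]
table [0.2495 0.1458 0.0013]
```

View pics/crop1.png

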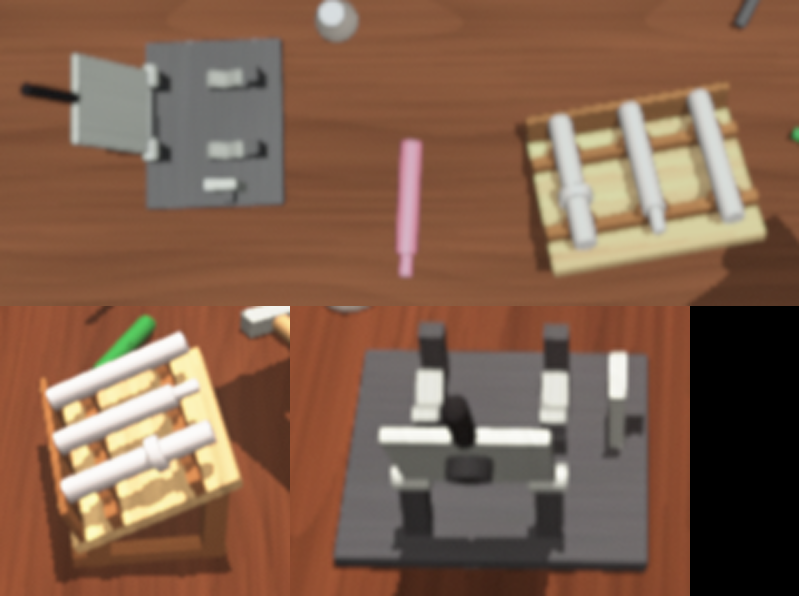

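The crop confirms it. The middle rack bar has the thin end, at (655,215) in the crop, towards the robot; the collar bar is left of it and the plain bar right. The jig at (215,120) has its stop at the robot's end, (220,184), and the plate leaning back to +y. Next I'll compute the hover pose.

```bash
cat >> h.py <<'E'
def tgt(yaw,tilt):
    c,s=np.cos(yaw),np.sin(yaw);y=np.array([-s,c,0]);z=np.array([-np.sin(tilt)*c,-np.sin(tilt)*s,-np.cos(tilt)])
    return np.column_stack([np.cross(y,z),y,z])
def need(Rt,p=None):
    o=arm.get_obs();R0=Rn.from_quat(o['tool_rot']).as_matrix()
    rv=Rn.from_matrix(Rt@R0.T).as_rotvec();print('t',round(o['clock'],2),'tcp',o['tool_pos'].round(4),'rot deg',np.degrees(rv).round(2),'frac',(rv/2/np.pi).round(4))
    if p is not None:print('shift frac',((p-o['tool_pos'])*10).round(3))
E
python3 - <<'E'
from h import *
R=tgt(np.radians(10.7),np.radians(25))
b=np.array([.525,-.222,.11]);p=b-R[:,2]*.13
print(p);need(R,p)
T=cam('wrist');o=arm.get_obs();R0=Rn.from_quat(o['tool_rot']).as_matrix()
cp=-T[1].T@T[2];print('cam in tool',R0.T@(cp-o['tool_pos']),'axis',R0.T@T[1][2],T[0][0])
E
```

```text
[ 0.57898511 -0.21179941  0.22782001]
t 1.1 tcp [ 0.2621 -0.5674  0.2313] rot deg [ -7.64  23.87 -13.87] frac [-0.0212  0.0663 -0.0385]
shift frac [ 3.168  3.556 -0.035]
cam in tool [ 0.07452489 -0.00049374 -0.14284844] axis [-0.2939222  -0.00101975  0.9558288 ] [391.72558813   0.         320.05840681]
```

```bash

python3 -m crank '0 0 0.3 0 0 0; 0 0 0.6 0 0 0; 0.2 0.3 0.7 0 0 0; 0.5 0.6 0.7 0 0 0; 0.8 0.9 0.7 0 0 0' 0.25 40
python3 -m crank '0.3 0.35 0 -0.002 0.007 -0.004; 0.6 0.65 0 -0.005 0.014 -0.008; 0.8 0.9 0 -0.007 0.022 -0.013'
python3 -m crank '0.3 0.35 0 -0.002 0.007 -0.004; 0.6 0.65 0 -0.005 0.014 -0.008; 0.8 0.9 0 -0.007 0.022 -0.013'
python3 -m crank '0.3 0.35 -0.2 -0.002 0.007 -0.004; 0.6 0.65 -0.4 -0.005 0.014 -0.008; 0.77 0.85 -0.7 -0.007 0.022 -0.013;0.77 0.85 -0.7 -0.007 0.022 -0.013;0.77 0.85 -0.7 -0.007 0.022 -0.013'
python3 - <<'E'
from h import *
R=tgt(np.radians(10.7),np.radians(25))
need(R,np.array([.579,-.212,.228]))
T=cam('wrist');p,d=arm.grab_frame('wrist')
for l in['bar_spigot','spigot_tip','bar_plain','bar_collar']:
    print(l,[(np.round(r['xy']).tolist(),round(r['confidence'],2)) for r in arm.place_of('wrist',l)][:3])
C=cloud(T,d);np.savez('pics/w1.npz',p=p,C=C,d=d)
cv2.imwrite('pics/w1.png',p)
E
```

```text
clock: 1.52
tool_pos: [0.3414, -0.478, 0.3027]
tool_rot: [-0.213, 0.977, -0.001, 0.001]
ft_force: [1.5, -0.8, -0.7]
width: 0.0534
grip_force: 0.0
clock: 1.77
tool_pos: [0.422, -0.3867, 0.3021]
tool_rot: [-0.173, 0.982, -0.008, -0.073]
ft_force: [0.8, -1.4, -0.3]
width: 0.053
grip_force: 0.0
clock: 2.02
tool_pos: [0.5024, -0.2964, 0.3019]
tool_rot: [-0.132, 0.981, -0.014, -0.144]
ft_force: [-0.1, -1.9, -0.4]
width: 0.0534
grip_force: 0.0
clock: 2.43
tool_pos: [0.5786, -0.2108, 0.226]
tool_rot: [-0.092, 0.971, -0.019, -0.219]
ft_force: [-0.6, 0.4, -0.5]
width: 0.0533
grip_force: 0.0
t 2.43 tcp [ 0.5786 -0.2108  0.226 ] rot deg [-0.13 -0.37 -0.04] frac [-0.0004 -0.001  -0.0001]
shift frac [ 0.004 -0.012  0.02 ]
bar_spigot [([587.0, 264.0], 0.83), ([323.0, 231.0], 0.6), ([68.0, 220.0], 0.56)]
spigot_tip [([595.0, 187.0], 0.83), ([325.0, 122.0], 0.61)]
bar_plain [([220.0, 230.0], 0.68)]
bar_collar [([429.0, 228.0], 0.62)]
```

View pics/w1.png

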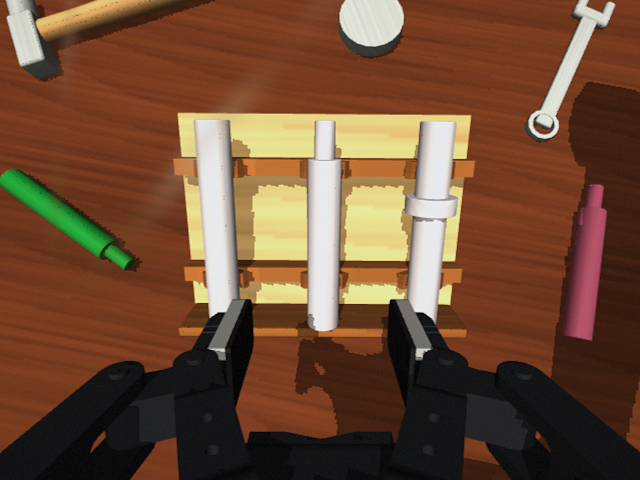

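The wrist view shows the spigot bar at (323,231), upright in the picture, with its tip at (325,122). The plain bar is on the left and the collar bar on the right. I'll fit the bar's axis from the depth data.

```bash
cat > fit.py <<'E'
from h import *
from scipy.optimize import least_squares
def axisfit(P,r=.012):
    c=P.mean(0);d=np.linalg.svd(P-c)[2][0];d*=np.sign(d[0]);up=np.array([0,0,1.])
    f=lambda v:np.linalg.norm(np.cross(P-[v[0],v[1],v[2]],(u:=np.array([1,v[3],v[4]])/np.linalg.norm([1,v[3],v[4]]))),axis=1)-r
    g=lambda v:np.r_[f(v),10*(v[0]-c[0])]
    s=least_squares(g,[c[0],c[1],c[2]-.01,d[1]/d[0],d[2]/d[0]],loss='soft_l1',f_scale=.001).x
    u=np.array([1,s[3],s[4]]);u/=np.linalg.norm(u);return s[:3],u,np.abs(f(s)).mean()
E
python3 - <<'E'
from fit import *
z=np.load('pics/w1.npz');C=z['C'];p=z['p']
P=C[175:325,300:348].reshape(-1,3);g=p[175:325,300:348].reshape(-1,3).astype(int)
m=(g.max(1)-g.min(1)<30)&(g.min(1)>120);P=P[m]
c,u,e=axisfit(P);print('axis',c,u,'yaw',np.degrees(np.arctan2(u[1],u[0])),'slope',np.degrees(np.arcsin(-u[2])),e,len(P))
S=C[126:150,320:331].reshape(-1,3);print('spig top',S.mean(0))
# ends along u
tip=C[122:126,320:331].reshape(-1,3);print('tip s',((tip-c)@u).min());
far=C[322:329,315:330].reshape(-1,3);print('far s',np.sort((far-c)@u)[[-20,-10,-1]])
R=tgt(np.arctan2(u[1],u[0]),np.arcsin(-u[2]))
for h in(.11,.11+0):
    mid=c+u*((.11-c[2])/u[2]);print('mid by z .11',mid)
need(R,mid+R[:,2]*.019)
E
```

```text
axis [ 0.53824209 -0.2160334   0.10294676] [ 0.89144827  0.1632444  -0.42269523] yaw 10.377180432539745 slope 25.00486588394409 0.0016380905958999824 4577
spig top [ 0.47042611 -0.22848528  0.14588534]
tip s -0.09026015666416808
far s [0.05552764 0.05608861 0.05687833]
mid by z .11 [ 0.52336708 -0.21875735  0.11      ]
mid by z .11 [ 0.52336708 -0.21875735  0.11      ]
t 2.68 tcp [ 0.5776 -0.2149  0.234 ] rot deg [ 0.01  0.38 -0.06] frac [ 0.      0.0011 -0.0002]
shift frac [-0.622 -0.053 -1.412]
```

```bash

python3 -m crank '-0.1 -0.02 -0.23 0 0.0005 0; -0.2 -0.03 -0.47 0 0.001 0; -0.31 -0.04 -0.7 0 0.001 0; -0.31 -0.04 -0.7 0 0.001 0'
python3 - <<'E'
from h import *
for i in range(3):
    need(tgt(np.radians(10.38),np.radians(25)),np.array([.5234,-.2188,.11])+tgt(np.radians(10.38),np.radians(25))[:,2]*.019)
    arm.grab_frame('wrist')
E
```

```text
clock: 3.02
tool_pos: [0.5424, -0.218, 0.1593]
tool_rot: [-0.088, 0.971, -0.018, -0.221]
ft_force: [-1.5, 0.1, -1.4]
width: 0.0535
grip_force: 0.0
t 3.02 tcp [ 0.5424 -0.218   0.1593] rot deg [-0.18 -0.61  0.06] frac [-0.0005 -0.0017  0.0002]
shift frac [-0.269 -0.023 -0.665]
t 3.07 tcp [ 0.5449 -0.2185  0.1617] rot deg [-0.04 -0.37 -0.04] frac [-0.0001 -0.001  -0.0001]
shift frac [-0.294 -0.017 -0.689]
t 3.12 tcp [ 0.5469 -0.2187  0.1633] rot deg [ 0.03 -0.12 -0.09] frac [ 0.0001 -0.0003 -0.0003]
shift frac [-0.314 -0.016 -0.705]
```

```bash

python3 -m crank '-0.1 -0.01 -0.23 0 0 0; -0.2 -0.01 -0.47 0 0 0; -0.31 -0.02 -0.69 0 0 0; -0.31 -0.02 -0.69 0 0 0; -0.31 -0.02 -0.69 0 0 0; -0.31 -0.02 -0.69 0 0 0'
python3 -m crank '0 0 0 0 0 0;0 0 0 0 0 0;0 0 0 0 0 0;0 0 0 0 0 0;0 0 0 0 0 0;0 0 0 0 0 0' -1 50
```

```text
clock: 3.67
tool_pos: [0.5187, -0.22, 0.0947]
tool_rot: [-0.09, 0.972, -0.021, -0.215]
ft_force: [0.3, -0.4, 0.7]
width: 0.0537
grip_force: 0.0
clock: 4.17
tool_pos: [0.5176, -0.2196, 0.0937]
tool_rot: [-0.09, 0.972, -0.02, -0.216]
ft_force: [2.5, 1.0, 5.1]
width: 0.0229
grip_force: 49.0
```

```bash

python3 -m crank '0.08 0.01 0.18 0 0 0; 0.17 0.03 0.36 0 0 0; 0.25 0.05 0.55 0 0 0;0.34 0.06 0.75 0 0 0;0.4 0.07 0.95 0 0 0;0.4 0.07 0.95 0 0 0'
python3 -m crank '0 0 0.2 0 0 0; 0 0 0.4 0 0 0;0 0 0.4 0 0 0'
python3 - <<'E'
from h import *
# jig fit from top depth
T=cam('top');d=np.load('pics/top_d.npy');C=cloud(T,d)
m=(C[...,2]>.006)&(C[...,2]<.02);m[:180]=0;m[265:]=0;m[:,:175]=0;m[:,245:]=0
q=np.array([ray(T,(u,v),.012)[:2] for v,u in np.argwhere(m)],np.float32);print('base',cv2.minAreaRect(q))
for z in(.04,.06):
    k=(C[...,2]>z-.012)&(C[...,2]<z+.012);k[:185]=0;k[262:]=0;k[:,:190]=0;k[:,:]&=True;k[:,240:]=0
    n,l,s,_=cv2.connectedComponentsWithStats(k.astype(np.uint8))
    for i in range(1,n):
        P=C[l==i];print(z,s[i].tolist(),P.min(0).round(3),P.max(0).round(3))
need(tgt(0,0),np.array([.585,.235,.25]))
p,_=arm.grab_frame('top');cv2.imwrite('pics/top2.png',p)
for l in['jig','groove_mid','stop_face','leaf_hinge','leaf_handle']:
    print(l,[(np.round(r['xy'],1).tolist(),round(r['confidence'],2)) for r in arm.place_of('top',l)][:2])
E
```

```text
clock: 4.67
tool_pos: [0.5587, -0.2127, 0.1904]
tool_rot: [-0.09, 0.972, -0.021, -0.214]
ft_force: [0.6, 0.7, 1.0]
width: 0.0222
grip_force: 49.2
clock: 4.92
tool_pos: [0.557, -0.2129, 0.2296]
tool_rot: [-0.09, 0.972, -0.02, -0.215]
ft_force: [-0.1, 0.2, -0.2]
width: 0.0223
grip_force: 49.2
base ((0.5763034224510193, 0.2599414885044098), (0.20776768028736115, 0.18139593303203583), 2.0595054626464844)
0.04 [208, 200, 18, 8, 111] [0.621 0.21  0.028] [0.638 0.257 0.051]
0.04 [227, 200, 5, 7, 17] [0.622 0.197 0.033] [0.639 0.207 0.051]
0.04 [190, 202, 2, 7, 8] [0.618 0.304 0.03 ] [0.634 0.307 0.038]
0.04 [208, 231, 17, 7, 109] [0.541 0.214 0.028] [0.558 0.255 0.05 ]
0.04 [226, 230, 7, 8, 18] [0.542 0.194 0.028] [0.558 0.206 0.051]
0.04 [190, 232, 2, 3, 4] [0.549 0.302 0.029] [0.554 0.303 0.038]
0.04 [190, 236, 2, 3, 4] [0.539 0.302 0.029] [0.545 0.304 0.034]
0.04 [210, 248, 14, 9, 41] [0.492 0.216 0.029] [0.512 0.246 0.051]
0.06 [225, 199, 6, 7, 41] [0.622 0.197 0.048] [0.637 0.21  0.067]
0.06 [222, 203, 1, 1, 1] [0.629 0.218 0.049] [0.629 0.218 0.049]
0.06 [220, 205, 1, 1, 1] [0.623 0.223 0.049] [0.623 0.223 0.049]
0.06 [210, 231, 2, 1, 2] [0.555 0.245 0.049] [0.555 0.247 0.05 ]
0.06 [220, 231, 1, 1, 1] [0.556 0.221 0.049] [0.556 0.221 0.049]
0.06 [225, 230, 6, 7, 37] [0.542 0.193 0.048] [0.558 0.206 0.068]
0.06 [220, 233, 2, 2, 2] [0.548 0.218 0.049] [0.55  0.221 0.05 ]
0.06 [209, 235, 1, 1, 1] [0.545 0.249 0.05 ] [0.545 0.249 0.05 ]
0.06 [220, 236, 1, 1, 1] [0.543 0.221 0.049] [0.543 0.221 0.049]
0.06 [207, 247, 15, 5, 63] [0.503 0.216 0.049] [0.514 0.249 0.071]
t 4.92 tcp [ 0.557  -0.2129  0.2296] rot deg [  2.34 -24.89 -10.37] frac [ 0.0065 -0.0692 -0.0288]
shift frac [0.28  4.479 0.204]
jig [([218.5, 218.7], 0.86), ([185.6, 218.6], 0.7)]
groove_mid [([213.7, 217.7], 0.87)]
stop_face [([215.8, 246.7], 0.62), ([222.2, 219.0], 0.34)]
leaf_hinge [([186.2, 215.3], 0.85)]
leaf_handle [([140.3, 212.3], 0.76)]
```

```bash

python3 -m crank '0 0.3 0.1 0 -0.007 -0.001; 0 0.6 0.2 0.001 -0.014 -0.003; 0 0.9 0.2 0.001 -0.02 -0.005'
python3 -m crank '0 0.3 0 0 -0.007 -0.002; 0 0.6 0 0.001 -0.014 -0.004; 0 0.9 0 0.001 -0.02 -0.006'
python3 -m crank '0 0.3 0 0 -0.007 -0.002; 0 0.6 0 0.001 -0.014 -0.004; 0 0.9 0 0.001 -0.02 -0.006'
python3 -m crank '0 0.3 0 0 -0.004 -0.002; 0 0.6 0 0.001 -0.006 -0.004; 0 0.9 0 0.001 -0.009 -0.006'
python3 -m crank '0 0.3 0 0 0 0; 0 0.6 0 0 0 0; 0 0.87 0 0 0 0;0 0.87 0 0 0 0;0 0.87 0 0 0 0;0 0.87 0 0 0 0'
python3 - <<'E'
from h import *
need(tgt(np.radians(2.5),0),np.array([.585,.235,.25]))
T=cam('wrist');p,d=arm.grab_frame('wrist')
for l in['groove_mid','stop_face','leaf_hinge','leaf_handle','spigot_tip','bar_spigot','jig']:
    print(l,[(np.round(r['xy']).tolist(),round(r['confidence'],2)) for r in arm.place_of('wrist',l)][:3])
C=cloud(T,d);np.savez('pics/w2.npz',p=p,C=C,d=d)
cv2.imwrite('pics/w2.png',p)
E
```

```text
clock: 5.47
tool_pos: [0.5565, -0.122, 0.248]
tool_rot: [-0.073, 0.985, -0.019, -0.154]
ft_force: [1.5, 0.8, -0.7]
width: 0.0227
grip_force: 49.4
clock: 5.72
tool_pos: [0.5554, -0.0312, 0.2466]
tool_rot: [-0.054, 0.994, -0.017, -0.094]
ft_force: [-0.4, 0.8, -1.5]
width: 0.0224
grip_force: 49.3
clock: 5.97
tool_pos: [0.5552, 0.0587, 0.2466]
tool_rot: [-0.034, 0.999, -0.016, -0.031]
ft_force: [1.1, -0.2, -1.5]
width: 0.0227
grip_force: 49.3
clock: 6.22
tool_pos: [0.5552, 0.1487, 0.2465]
tool_rot: [-0.015, 1.0, -0.013, -0.004]
ft_force: [0.7, -0.4, -2.4]
width: 0.0223
grip_force: 49.3
clock: 6.72
tool_pos: [0.5555, 0.2341, 0.2463]
tool_rot: [-0.016, 1.0, -0.014, -0.005]
ft_force: [0.9, -0.6, -1.2]
width: 0.0225
grip_force: 49.5
t 6.72 tcp [0.5555 0.2341 0.2463] rot deg [ 1.57 -0.48  0.71] frac [ 0.0044 -0.0013  0.002 ]
shift frac [0.295 0.009 0.037]
groove_mid []
stop_face []
leaf_hinge [([410.0, 256.0], 0.84)]
leaf_handle [([575.0, 341.0], 0.92)]
spigot_tip [([322.0, 115.0], 0.93), ([108.0, 36.0], 0.79)]
bar_spigot [([114.0, 127.0], 0.92), ([321.0, 334.0], 0.8)]
jig []
```

View pics/w2.png

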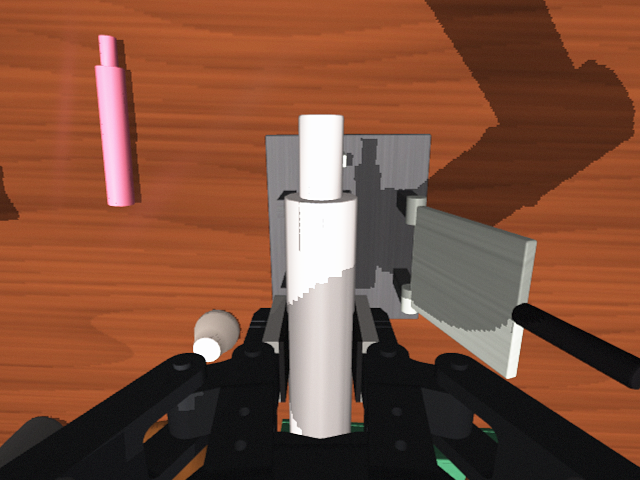

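The bar hangs level, with its tip at (322,115) and its body centred at col 321, and it hides the groove. I'll step aside for a clear view of the jig.

```bash

python3 -m crank '-0.2 -0.3 0 0.002 0 0; -0.4 -0.6 0 0.0044 -0.001 0.001; -0.6 -0.9 0 0.0044 -0.001 0.002;-0.6 -0.9 0 0.0044 -0.001 0.002;-0.6 -0.9 0 0.0044 -0.001 0.002;-0.6 -0.9 0 0.0044 -0.001 0.002'
python3 - <<'E'
from fit import *
need(tgt(np.radians(2.5),0))
T=cam('wrist');p,d=arm.grab_frame('wrist')
for l in['groove_mid','stop_face','leaf_hinge','leaf_handle','spigot_tip','bar_spigot','jig']:
    print(l,[(np.round(r['xy']).tolist(),round(r['confidence'],2)) for r in arm.place_of('wrist',l)][:3])
C=cloud(T,d);np.savez('pics/w3.npz',p=p,C=C,d=d)
cv2.imwrite('pics/w3.png',p)
o=arm.get_obs();R=Rn.from_quat(o['tool_rot']).as_matrix();t=o['tool_pos']
L=(C-t)@R
m=(abs(L[...,1])<.011)&(L[...,2]<.0)&(L[...,2]>-.05)&(L[...,0]<.036)&(L[...,0]>-.02)
c,u,e=axisfit(C[m]);print('bar',c,u,np.degrees(np.arctan2(u[1],u[0])),np.degrees(np.arcsin(u[2])),e,m.sum())
print('axis at tool x=0 in tool',((c+u*((t-c)@u))-t)@R)
E
```

```text
clock: 7.62
tool_pos: [0.4965, 0.1446, 0.248]
tool_rot: [-0.022, 1.0, 0.001, 0.001]
ft_force: [0.2, 1.3, -2.5]
width: 0.0226
grip_force: 49.5
t 7.62 tcp [0.4965 0.1446 0.248 ] rot deg [-0.16  0.09  0.02] frac [-0.0004  0.0003  0.0001]
groove_mid [([410.0, 308.0], 0.94)]
stop_face [([416.0, 233.0], 0.74)]
leaf_hinge [([495.0, 316.0], 0.85)]
leaf_handle []
spigot_tip [([205.0, 105.0], 0.92), ([321.0, 117.0], 0.8)]
bar_spigot [([320.0, 331.0], 0.97), ([208.0, 190.0], 0.91)]
jig [([397.0, 288.0], 0.77)]
bar [0.48688354 0.14389964 0.26503486] [0.9989241  0.04612896 0.0047711 ] 2.6439629738158867 0.2733648651253803 0.0006800525205775429 9865
axis at tool x=0 in tool [ 9.49404224e-05 -6.26788494e-04 -1.81088542e-02]
```

View pics/w3.png

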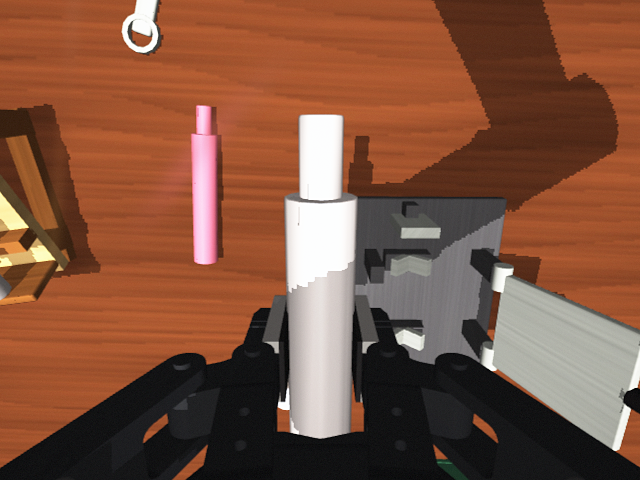

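Stop plate at (418,230), V-blocks at (410,263) and (410,335), hinge posts at (502,275) and (488,355). The bar is level in the grip. I'll locate the groove from the depth data.

```bash
python3 - <<'E'
from fit import *
from scipy.ndimage import label
z=np.load('pics/w3.npz');C=z['C'];Z=C[...,2]
m=(Z>.024)&(Z<.08);m[:,:345]=0;m[:200]=0;m[400:]=0
l,n=label(m)
for i in range(1,n+1):
    P=C[l==i]
    if len(P)<40:continue
    v,u=np.argwhere(l==i).mean(0);print(round(u),round(v),len(P),'min',np.percentile(P,2,0).round(4),'max',np.percentile(P,98,0).round(4))
    T=P[P[:,2]>np.percentile(P[:,2],98)-.004];print('   top',np.percentile(T,2,0).round(4),np.percentile(T,98,0).round(4),'rect',cv2.minAreaRect(T[:,:2].astype(np.float32)))
# base edge yaw: right edge and near edge
b=(Z>.006)&(Z<.02);b[:,:345]=0;b[:,520:]=0;b[:190]=0;b[380:]=0
ed=[]
for v in range(205,255):
    k=np.where(b[v])[0]
    if len(k):ed.append(C[v,k[-1],:2])
ed=np.array(ed);print('right edge',np.degrees(np.arctan(np.polyfit(ed[:,0],ed[:,1],1)[0])),np.median(ed[:,1]))
ed=np.array([C[np.where(b[:,u])[0][0],u,:2] for u in range(370,500) if b[:,u].any()]);print('near edge yaw',-np.degrees(np.arctan(np.polyfit(ed[:,1],ed[:,0],1)[0])),np.median(ed,0))
K=cam('wrist')
for nme,xy,h in(('groove',(410,308),.05),('stop',(416,233),.05),('hinge',(495,316),.068)):print(nme,ray(K,xy,h).round(4))
# spigot tip
o=arm.get_obs();R=Rn.from_quat(o['tool_rot']).as_matrix();t=o['tool_pos'];print(t)
L=(C-t)@R;k=(abs(L[...,1])<.004)&(L[...,2]<0)&(L[...,2]>-.04)&(L[...,0]>.03)
print('tip tool x',np.percentile(L[k][:,0],[95,99,100]))
E
```

```text
415 224 1131 min [0.4934 0.2145 0.0259] max [0.5146 0.2471 0.0683]
   top [0.5049 0.2149 0.0653] [0.515  0.2476 0.0686] rect ((0.5099731683731079, 0.23144692182540894), (0.010357849299907684, 0.033894091844558716), 2.3398032188415527)
397 265 1477 min [0.5416 0.1921 0.0257] max [0.5584 0.2512 0.0652]
   top [0.5432 0.1922 0.0616] [0.5593 0.2038 0.0658] rect ((0.5513203144073486, 0.19825942814350128), (0.01674729399383068, 0.0123634347692132), 2.7031965255737305)
490 308 2173 min [0.5362 0.3003 0.0258] max [0.6346 0.3152 0.0795]
   top [0.5383 0.3035 0.0756] [0.6359 0.3132 0.0799] rect ((0.5868995189666748, 0.3087344467639923), (0.10162686556577682, 0.012628987431526184), 0.06040317565202713)
410 335 628 min [0.6211 0.2259 0.0252] max [0.6372 0.2565 0.0474]
   top [0.6213 0.2451 0.0435] [0.6373 0.2544 0.0479] rect ((0.630016565322876, 0.2399500459432602), (0.017044682055711746, 0.029349057003855705), 3.7759883403778076)
right edge 2.6538108674529353 0.3283575796711189
near edge yaw 2.1782634788865574 [0.48923734 0.25788853]
groove [0.5884 0.235  0.05  ]
stop [0.5139 0.232  0.05  ]
hinge [0.5843 0.3084 0.068 ]
[0.49624564 0.14498685 0.24697138]
tip tool x [0.07405325 0.07571555 0.07601579]
```

```bash

python3 -m crank '0.25 0.23 0 0 0 0; 0.5 0.45 0 0 0 0; 0.75 0.68 0 0 0 0; 1 0.9 0 0 0 0; 1 0.9 0 0 0 0; 1 0.9 0 0 0 0; 1 0.9 0 0 0 0'
python3 -m crank '0 0 -0.25 0 0 0; 0 0 -0.5 0 0 0; 0 0 -0.75 0 0 0; 0 0 -0.95 0 0 0; 0 0 -1 0 0 0'
python3 -m crank '0 0 -0.25 0 0 0; 0 0 -0.5 0 0 0; 0 0 -0.75 0 0 0; 0 0 -0.95 0 0 0; 0 0 -0.95 0 0 0; 0 0 -0.95 0 0 0; 0 0 -0.95 0 0 0'
python3 - <<'E'
from fit import *
R=tgt(np.radians(2.5),0);need(R,np.array([.597,.2353,.032]))
o=arm.get_obs();print(o['ft_force'])
T=cam('wrist');p,d=arm.grab_frame('wrist');C=cloud(T,d);cv2.imwrite('pics/w4.png',p);np.savez('pics/w4.npz',C=C)
t=o['tool_pos'];R=Rn.from_quat(o['tool_rot']).as_matrix();L=(C-t)@R
m=(abs(L[...,1])<.011)&(L[...,2]<.0)&(L[...,2]>-.05)&(L[...,0]<.036)&(L[...,0]>-.02)
c,u,e=axisfit(C[m]);print('bar',c,u,np.degrees(np.arctan2(u[1],u[0])),np.degrees(np.arcsin(u[2])),e)
print(c+u*((t-c)@u))
k=(abs(L[...,1])<.004)&(L[...,2]<0)&(L[...,2]>-.04)&(L[...,0]>.03)&(L[...,0]<.079);print('tip tool x',np.percentile(L[k][:,0],[95,99,100]))
s=(C[...,2]>.06)&(C[...,2]<.072)&(C[...,0]<.53)&(abs(C[...,1]-.232)<.025);print('stop top',np.percentile(C[s],[2,98],axis=0).round(4))
E
```

```text
clock: 8.6
tool_pos: [0.5957, 0.2345, 0.2464]
tool_rot: [-0.022, 1.0, 0.0, -0.001]
ft_force: [-1.1, -1.5, -1.7]
width: 0.0224
grip_force: 49.7
clock: 9.02
tool_pos: [0.5933, 0.2327, 0.144]
tool_rot: [-0.021, 1.0, -0.001, -0.003]
ft_force: [-0.8, -1.1, -3.8]
width: 0.0225
grip_force: 49.7
clock: 9.6
tool_pos: [0.5974, 0.2352, 0.0548]
tool_rot: [-0.022, 1.0, 0.002, 0.002]
ft_force: [0.1, 0.3, -1.7]
width: 0.0225
grip_force: 49.6
t 9.6 tcp [0.5974 0.2352 0.0548] rot deg [-0.2   0.21 -0.04] frac [-0.0005  0.0006 -0.0001]
shift frac [-0.004  0.001 -0.228]
[ 0.13364897  0.30014134 -1.66387652]
bar [0.58784231 0.23444402 0.07172937] [0.99891805 0.04610172 0.00611191] 2.642419972527606 0.3501890492310672 0.0005518102408451006
[0.59734506 0.23488259 0.07178751]
tip tool x [0.07424946 0.07591274 0.07621407]
stop top [[0.5048 0.2153 0.0643]
 [0.5149 0.2476 0.0686]]
```

View pics/w4.png

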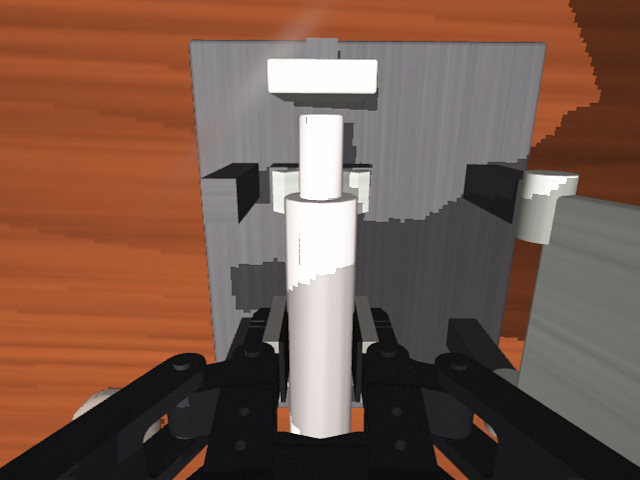

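The bar is centred over the groove: bar at col 321, the near block spanning 271–371, the stop 268–377. The tip is just short of the stop. Lowering.

```bash

python3 -m crank '0 0 -0.06 0 0 0; 0 0 -0.12 0 0 0; 0 0 -0.17 0 0 0; 0 0 -0.2 0 0 0; 0 0 -0.2 0 0 0; 0 0 -0.2 0 0 0'
python3 -m crank '0 0 -0.01 0 0 0; 0 0 -0.02 0 0 0; 0 0 -0.03 0 0 0; 0 0 -0.03 0 0 0; 0 0 -0.03 0 0 0'
```

```text
clock: 10.15
tool_pos: [0.5961, 0.235, 0.033]
tool_rot: [-0.022, 1.0, 0.001, 0.0]
ft_force: [-3.6, 1.9, 4.1]
width: 0.0226
grip_force: 50.2
clock: 10.57
tool_pos: [0.5962, 0.2351, 0.0329]
tool_rot: [-0.022, 1.0, 0.001, 0.001]
ft_force: [-8.1, 0.1, 16.8]
width: 0.0223
grip_force: 51.7
```

Seated: z force is up to 17 N with z stalled at the expected height. Now sliding the bar to the stop.

```bash

python3 -m crank '0 0 0.015 0 0 0; -0.02 -0.001 0.015 0 0 0; -0.03 -0.001 0.015 0 0 0; -0.04 -0.002 0.015 0 0 0; -0.04 -0.002 0.015 0 0 0; -0.04 -0.002 0.015 0 0 0'
python3 -m crank '-0.01 0 0 0 0 0; -0.02 -0.001 0 0 0 0; -0.03 -0.001 0 0 0 0; -0.03 -0.001 0 0 0 0; -0.03 -0.001 0 0 0 0'
```

```text
clock: 11.07
tool_pos: [0.5956, 0.2352, 0.033]
tool_rot: [-0.022, 1.0, 0.002, 0.004]
ft_force: [5.3, -0.8, 5.9]
width: 0.0226
grip_force: 50.4
clock: 11.48
tool_pos: [0.593, 0.2351, 0.033]
tool_rot: [-0.022, 1.0, 0.002, 0.004]
ft_force: [6.1, -1.8, 4.7]
width: 0.0226
grip_force: 50.4
```

```bash

python3 -m crank '-0.01 0 0 0 0 0; -0.02 -0.001 0 0 0 0; -0.02 -0.001 0 0 0 0; -0.02 -0.001 0 0 0 0'
python3 -m crank '-0.01 0 0 0 0 0; -0.02 -0.001 0 0 0 0; -0.02 -0.001 0 0 0 0; -0.02 -0.001 0 0 0 0'
python3 -m crank '-0.01 0 0 0 0 0; -0.02 -0.001 0 0 0 0; -0.02 -0.001 0 0 0 0; -0.02 -0.001 0 0 0 0'
```

```text
clock: 11.82
tool_pos: [0.591, 0.2351, 0.033]
tool_rot: [-0.022, 1.0, 0.002, 0.004]
ft_force: [6.0, -1.7, 5.1]
width: 0.0228
grip_force: 50.3
clock: 12.15
tool_pos: [0.5911, 0.2352, 0.0331]
tool_rot: [-0.023, 1.0, 0.003, 0.006]
ft_force: [10.2, -2.8, 2.0]
width: 0.0226
grip_force: 50.0
clock: 12.48
tool_pos: [0.5911, 0.2357, 0.0336]
tool_rot: [-0.023, 1.0, 0.004, 0.008]
ft_force: [15.4, -3.3, 0.8]
width: 0.0226
grip_force: 49.7
```

Butted: x stalls at 0.591 as the force rises to 15 N. I'll relax the push, open and check.

```bash

python3 -m crank '0.02 0 -0.01 0 0 0; 0.03 0 -0.01 0 0 0; 0.03 0 -0.01 0 0 0'
python3 -m crank '0 0 0 0 0 0; 0 0 0 0 0 0; 0 0 0 0 0 0; 0 0 0 0 0 0; 0 0 0 0 0 0' 0.1
python3 -m crank '0 0 0.2 0 0 0; 0 0 0.45 0 0 0; 0 0 0.7 0 0 0; 0 0 0.9 0 0 0; 0 0 0.9 0 0 0'
python3 -m crank '0 0 0.3 0 0 0; 0 0 0.6 0 0 0; -0.1 0 0.9 0 0 0; -0.2 0 1 0 0 0; -0.2 0 1 0 0 0; -0.2 0 1 0 0 0'
python3 - <<'E'
from fit import *
o=arm.get_obs();print(o['clock'],o['tool_pos'],o['q'].round(2))
T=cam('wrist');p,d=arm.grab_frame('wrist');C=cloud(T,d);cv2.imwrite('pics/w5.png',p);np.savez('pics/w5.npz',C=C)
g=p.astype(int)
m=(C[...,2]>.052)&(C[...,2]<.066)&(abs(C[...,1]-.234)<.012)&(C[...,0]>.55)&(C[...,0]<.65)
c,u,e=axisfit(C[m]);print('bar',c,u,np.degrees(np.arctan2(u[1],u[0])),np.degrees(np.arcsin(u[2])),e,m.sum())
print('at .59',c+u*(.59-c[0])/u[0])
for l in['spigot_tip','leaf_handle','leaf_hinge']:
    print(l,[(np.round(r['xy']).tolist(),round(r['confidence'],2)) for r in arm.place_of('wrist',l)][:3])
# leaf plane
k=(C[...,2]>.085)&(C[...,1]>.30)&(C[...,1]<.40)&(abs(C[...,0]-.585)<.06);P=C[k];c=P.mean(0);v=np.linalg.svd(P-c,full_matrices=False)[2]
print('leaf',len(P),c,v[2],P.min(0),P.max(0))
E
```

```text
clock: 12.73
tool_pos: [0.5911, 0.2352, 0.0331]
tool_rot: [-0.023, 1.0, 0.003, 0.005]
ft_force: [6.4, -2.7, 7.6]
width: 0.0225
grip_force: 50.8
clock: 13.15
tool_pos: [0.5854, 0.2338, 0.029]
tool_rot: [-0.022, 1.0, 0.0, -0.001]
ft_force: [-0.6, -0.5, -0.5]
width: 0.0468
grip_force: 0.0
clock: 13.57
tool_pos: [0.5884, 0.2354, 0.1247]
tool_rot: [-0.022, 1.0, 0.003, 0.004]
ft_force: [0.8, 0.3, 1.5]
width: 0.0472
grip_force: 0.0
clock: 14.07
tool_pos: [0.5653, 0.2341, 0.2193]
tool_rot: [-0.022, 1.0, 0.001, -0.0]
ft_force: [0.4, -0.1, 0.2]
width: 0.0472
grip_force: 0.0
14.0667 [0.56525455 0.23405768 0.21925398] [ 0.66  0.37 -0.04 -0.   -1.16 -2.18]
bar [0.59665758 0.23490497 0.05013209] [0.99925612 0.03852126 0.00182016] 2.20765528902165 0.10428761359277892 0.0004566474010680783 3077
at .59 [0.59       0.23464832 0.05011996]
spigot_tip [([78.0, 7.0], 0.91), ([317.0, 155.0], 0.78)]
leaf_handle [([605.0, 351.0], 0.72)]
leaf_hinge [([415.0, 253.0], 0.8)]
leaf 20442 [0.58046966 0.33799344 0.15100001] [ 0.02605823 -0.93001284  0.36660207] [0.54003025 0.30967228 0.08500204] [0.63175137 0.37085012 0.22619595]
```

View pics/w5.png

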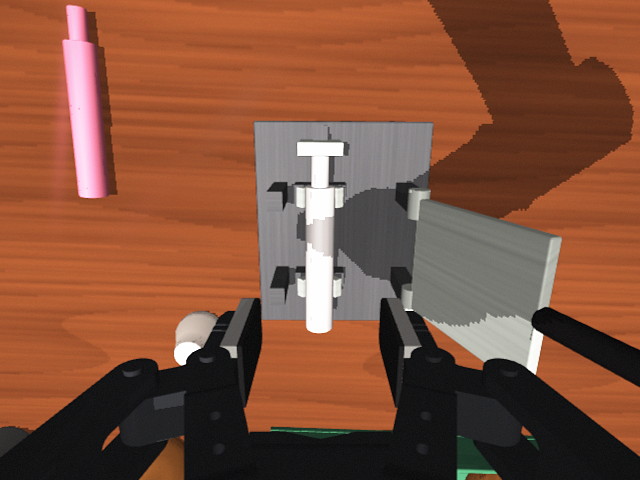

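The bar lies in the groove with its tip against the stop at (318,157), axis at z=0.0501 and yaw 2.2°. The plate leans back at about 1.95 rad, with its handle starting at (540,318). I'll shut the fingers, go behind the handle and sweep it over.

```bash

python3 -m crank '0 0 0.3 0 0 0; 0.1 0 0.6 0 0 0; 0.19 0 1 0 0 0; 0.19 0 1 0 0 0' -1 30
python3 -m crank '0 0.3 0 0 0 0; 0 0.6 0 0 0 0; 0 0.9 0 0 0 0;0 0.9 0 0 0 0'
python3 -m crank '0 0.3 0 0 0 0; 0 0.6 0 0 0 0; 0 0.83 0 0 0 0;0 0.83 0 0 0 0;0 0.83 0 0 0 0'
python3 - <<'E'
from fit import *
o=arm.get_obs();print(o['tool_pos'],o['ft_force'],o['width'])
p,d=arm.grab_frame('side');C=cloud(cam('side'),d)
w=p.max(2)<70
for n,k in(('handle',w&(abs(C[...,0]-.585)<.03)&(C[...,1]>.3)&(C[...,1]<.42)&(C[...,2]>.15)&(C[...,2]<.26)),('finger',(abs(C[...,0]-.585)<.03)&(C[...,1]>.35)&(C[...,1]<.46)&(C[...,2]>.3)&(C[...,2]<.345))):
    P=C[k];print(n,len(P),np.percentile(P,[3,50,97],axis=0).round(3).tolist() if len(P) else 0)
E
```

```text
clock: 14.6
tool_pos: [0.5895, 0.2347, 0.3271]
tool_rot: [-0.022, 1.0, 0.003, 0.007]
ft_force: [0.8, -0.7, 2.1]
width: 0.0002
grip_force: 0.0
clock: 14.93
tool_pos: [0.5849, 0.3283, 0.3165]
tool_rot: [-0.024, 1.0, 0.0, -0.001]
ft_force: [-0.4, -0.1, -0.3]
width: 0.0002
grip_force: 0.0
clock: 15.35
tool_pos: [0.5848, 0.4079, 0.3171]
tool_rot: [-0.022, 1.0, -0.0, -0.001]
ft_force: [0.2, 0.4, -0.1]
width: -0.0003
grip_force: 0.0
[0.58484645 0.40787794 0.31706125] [ 0.23387174  0.43897085 -0.14873552] -0.00029223905082765666
handle 189 [[0.578, 0.349, 0.156], [0.583, 0.375, 0.225], [0.59, 0.382, 0.239]]
finger 143 [[0.574, 0.404, 0.319], [0.58, 0.419, 0.33], [0.595, 0.423, 0.34]]
```

```bash

python3 -m crank '0 0 -0.3 0 0 0; 0 0 -0.6 0 0 0; 0 0 -0.85 0 0 0; 0 0 -1 0 0 0; 0 0 -1 0 0 0; 0 0 -1 0 0 0'
python3 -m crank '0 -0.12 0 0 0 0; 0 -0.25 0 0 0 0; 0 -0.37 0 0 0 0; 0 -0.5 0 0 0 0; 0 -0.62 0.02 0 0 0; 0 -0.76 0.06 0 0 0;0 -0.76 0.08 0 0 0'
python3 - <<'E'
from fit import *
p,d=arm.grab_frame('side');C=cloud(cam('side'),d);cv2.imwrite('pics/s6.png',cv2.resize(p[300:460,180:380],None,fx=3,fy=3))
E
```

```text
clock: 15.9
tool_pos: [0.5854, 0.4056, 0.2195]
tool_rot: [-0.021, 1.0, 0.0, -0.0]
ft_force: [-0.4, -0.3, 0.6]
width: 0.0001
grip_force: 0.0
clock: 16.48
tool_pos: [0.5845, 0.3272, 0.2281]
tool_rot: [-0.02, 1.0, -0.0, -0.001]
ft_force: [-0.7, -0.1, 0.4]
width: -0.0005
grip_force: 0.0
```

View pics/s6.png

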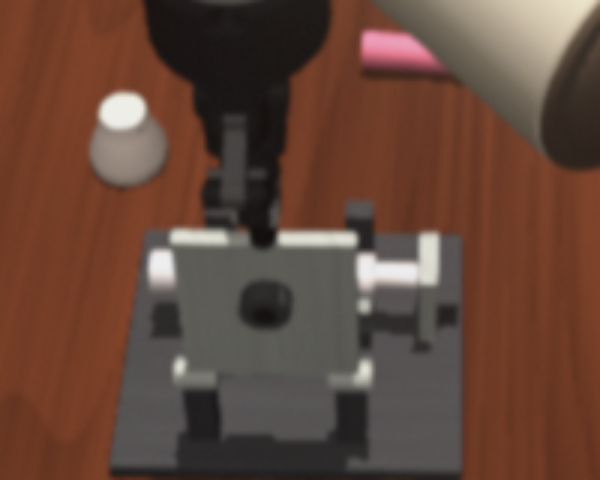

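The plate stands about upright at (265,310) in the crop, with the finger on its handle from the hinge side and the bar lying against the stop. I'll carry on with the arc.

```bash

python3 -m crank '0 -0.14 0 0 0 0; 0 -0.28 -0.01 0 0 0; 0.01 -0.42 -0.03 0 0 0; 0.01 -0.56 -0.09 0 0 0; 0.02 -0.7 -0.14 0 0 0; 0.03 -0.82 -0.2 0 0 0; 0.03 -0.92 -0.27 0 0 0; 0.03 -0.98 -0.31 0 0 0'
python3 -m crank '0 -0.11 -0.08 0 0 0; 0 -0.2 -0.17 0 0 0; 0.01 -0.28 -0.27 0 0 0; 0.01 -0.35 -0.37 0 0 0; 0.02 -0.41 -0.48 0 0 0; 0.02 -0.45 -0.56 0 0 0; 0.02 -0.45 -0.56 0 0 0'
python3 - <<'E'
from fit import *
p,d=arm.grab_frame('side');cv2.imwrite('pics/s7.png',cv2.resize(p[280:460,180:380],None,fx=3,fy=3))
E
```

```text
clock: 17.2
tool_pos: [0.5878, 0.231, 0.1958]
tool_rot: [-0.021, 1.0, 0.0, -0.001]
ft_force: [0.6, 0.2, 2.0]
width: 0.0001
grip_force: 0.8
clock: 17.78
tool_pos: [0.5887, 0.1866, 0.1378]
tool_rot: [-0.021, 1.0, -0.0, -0.002]
ft_force: [0.1, 0.9, -0.1]
width: -0.0002
grip_force: 0.0
```

View pics/s7.png

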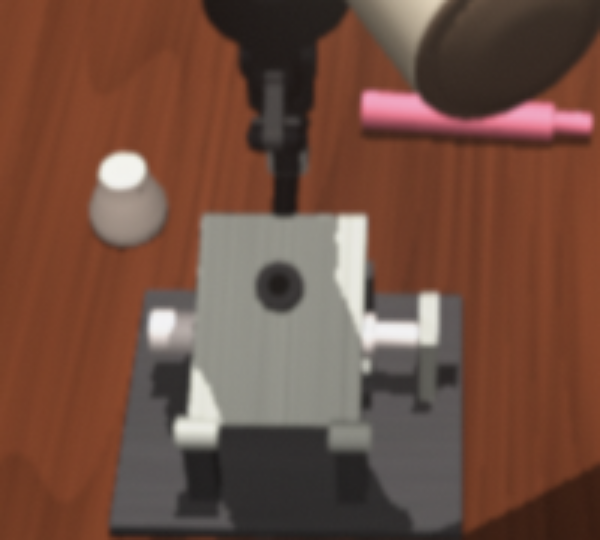

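The plate is partway down and following the finger, at (280,320). Finishing the close with a gentle press.

```bash

python3 -m crank '0 -0.05 -0.1 0 0 0; 0.01 -0.1 -0.2 0 0 0; 0.01 -0.14 -0.3 0 0 0; 0.01 -0.17 -0.4 0 0 0; 0.01 -0.19 -0.5 0 0 0; 0.01 -0.19 -0.57 0 0 0; 0.01 -0.19 -0.57 0 0 0'
python3 -m crank '0 0 -0.03 0 0 0; 0 0 -0.06 0 0 0; 0 0 -0.06 0 0 0; 0 0 -0.06 0 0 0'
python3 -m crank '0 0 -0.02 0 0 0; 0 0 -0.03 0 0 0; 0 0 -0.03 0 0 0'
```

```text
clock: 18.42
tool_pos: [0.5898, 0.1681, 0.0814]
tool_rot: [-0.021, 1.0, -0.0, -0.002]
ft_force: [0.2, 0.0, -0.2]
width: 0.0
grip_force: 0.0
clock: 18.75
tool_pos: [0.5911, 0.1691, 0.0779]
tool_rot: [-0.022, 1.0, 0.001, 0.0]
ft_force: [-0.2, -0.4, -0.2]
width: 0.0001
grip_force: 0.0
clock: 19.0
tool_pos: [0.5914, 0.1691, 0.0751]
tool_rot: [-0.022, 1.0, 0.001, 0.0]
ft_force: [0.4, 0.2, 0.2]
width: 0.0001
grip_force: 0.3
```

```bash

python3 -m crank '0 0 -0.02 0 0 0; 0 0 -0.03 0 0 0; 0 0 -0.03 0 0 0'
python3 -m crank '0 0 -0.02 0 0 0; 0 0 -0.03 0 0 0; 0 0 -0.03 0 0 0'
python3 - <<'E'
from fit import *
p,d=arm.grab_frame('side');C=cloud(cam('side'),d)
k=(abs(C[...,0]-.585)<.04)&(C[...,1]>.215)&(C[...,1]<.30)&(C[...,2]>.066)&(C[...,2]<.1)
P=C[k];A=np.c_[P[:,:2],np.ones(len(P))]
for i in range(5):
    s=np.linalg.lstsq(A,P[:,2],rcond=None)[0];r=P[:,2]-A@s;g=abs(r)<.003;A,P=A[g],P[g]
print(len(P),s,'angle~',-s[1],'z',np.median(P[:,2]))
E
```

```text
clock: 19.25
tool_pos: [0.5915, 0.1692, 0.0747]
tool_rot: [-0.022, 1.0, 0.001, 0.001]
ft_force: [-4.1, -0.4, 13.6]
width: 0.0003
grip_force: 6.6
clock: 19.5
tool_pos: [0.5916, 0.1692, 0.0744]
tool_rot: [-0.023, 1.0, 0.001, 0.001]
ft_force: [-9.9, -0.7, 24.9]
width: 0.0
grip_force: 12.6
1680 [ 0.00360077 -0.00958507  0.07226516] angle~ 0.00958507483153423 z 0.07178805199106336
```

Hard stop reached: z stalled at 0.0747 while the force climbed to 25 N, and the plate measures level within about 0.01 rad. Retreating straight up, then a last check.

```bash

python3 -m crank '0 0 0.05 0 0 0; 0 0 0.25 0 0 0; 0 0 0.5 0 0 0; 0 0 0.8 0 0 0; 0 0 1 0 0 0; 0 0 1 0 0 0'
python3 -m crank '-0.2 -0.2 0.3 0 0 0; -0.4 -0.4 0.6 0 0 0; -0.6 -0.6 0.6 0 0 0; -0.6 -0.6 0.6 0 0 0; -0.6 -0.6 0.6 0 0 0'
python3 - <<'E'
from fit import *
p,d=arm.grab_frame('side');C=cloud(cam('side'),d);cv2.imwrite('pics/s8.png',cv2.resize(p[150:460,180:400],None,fx=1.9,fy=1.9))
k=(abs(C[...,0]-.585)<.04)&(C[...,1]>.215)&(C[...,1]<.30)&(C[...,2]>.066)&(C[...,2]<.1)
P=C[k];A=np.c_[P[:,:2],np.ones(len(P))]
for i in range(5):
    s=np.linalg.lstsq(A,P[:,2],rcond=None)[0];r=P[:,2]-A@s;g=abs(r)<.003;A,P=A[g],P[g]
print('angle~',-s[1])
p,d=arm.grab_frame('wrist');C=cloud(cam('wrist'),d)
s=(C[...,2]>.048)&(C[...,2]<.064)&(abs(C[...,1]-.232)<.005)&(C[...,0]>.5)&(C[...,0]<.545);print('spigot x range',np.percentile(C[s],[0,2,98],axis=0).round(4).tolist() if s.any() else 0)
s=(C[...,2]>.064)&(C[...,2]<.07)&(abs(C[...,1]-.232)<.015)&(C[...,0]>.49)&(C[...,0]<.53);print('stop',np.percentile(C[s],[2,98],axis=0).round(4).tolist() if s.any() else 0)
E
```

```text
clock: 20.05
tool_pos: [0.5937, 0.1701, 0.1743]
tool_rot: [-0.022, 1.0, 0.003, 0.005]
ft_force: [-0.1, -0.1, 0.8]
width: 0.0002
grip_force: 0.0
clock: 20.47
tool_pos: [0.5301, 0.1082, 0.2291]
tool_rot: [-0.021, 1.0, 0.001, 0.0]
ft_force: [0.4, 0.9, 0.9]
width: 0.0003
grip_force: 0.0
angle~ 0.012862007686193833
spigot x range [[0.5049, 0.227, 0.0481], [0.5052, 0.2272, 0.0516], [0.5442, 0.2368, 0.0627]]
stop [[0.505, 0.2176, 0.0651], [0.5155, 0.2464, 0.0684]]
```

View pics/s8.png

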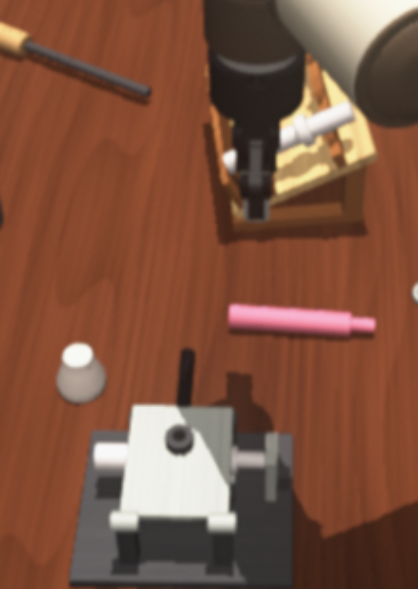

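The plate is closed level over the bar at (180,460), the spigot is against the stop at (268,462), and the arm is clear. Handing in.

```bash
python3 -c "
from station import arm
print(arm.sign_off())"
```

```text
the job is handed in; nothing more can be done
None
```

The spigot bar lies in the jig's groove against the end stop, the hinged plate is closed to about 0.01 rad and the arm is clear. I handed the job in at about 20.6 s on the clock; the sign-off did not return a verdict.

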